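# Sort rolling-pin handles on the twin axle gauge

### The arm

A 6-joint arm with a two-finger parallel gripper is mounted at the origin on the work surface. World frame = base frame: x ahead of the robot, y to its left, z up, the work surface at z = 0. Lengths are in mm, angles in degrees, forces in N, time in s.
With the tool pointing down it reaches from about 350 to 850 mm from the base axis. Payload 8.1 kg.
Tool frame: the origin (TCP) lies midway between the tips of the shut fingers; the grasp point (between the pads) lies 19 mm behind it; z points along the fingers, y is the line along which they close (so a half turn about z gives the same grasp; the last joint's range is limited). The gripper opens to 85 mm and grips with 20 to 120 N. Pads are 22 mm wide; open, the fingers measure 114 mm over their backs; the gripper's body (76 mm by 85 mm) begins 54 mm behind the grasp point. The pads swing forward as they close: fully open they stand 13 mm farther back than shut.
Start: joints at [-73.132, 7.471, 85.268, -0, 87.261, -4.893], TCP at [222.461, -557.24, 231.292] pointing down, gripper open.
Joint ranges: [-169.43, 169.43], [-51.17, 129.36], [1.28, 143.12], [-76.62, 256.62], [0, 156.53], [-152.29, 152.29]. Speed limits (degrees/s): [136.94, 136.94, 159.86, 180, 180, 180].

### API

Orientations are given as [roll, pitch, yaw] about the fixed x, y, z axes, in that order (R = Rz(yaw) Ry(pitch) Rx(roll)).
In Python, from bench import sensors, optics, r gives the robot as it stands.
- The arm moves only by the tool apply_moves, never from a script. Its argument "targets" is a list of rows, each a list of 7 numbers: the shift along the tool's x, y, z in mm, then the turn, a rotation vector about the tool's x, y, z in rad, then the closure, from 0 (fully open) to 1 (shut). In form: [[x, y, z, wx, wy, wz, claw], ...]. A call has 1 to 20 rows; each row shifts and turns the commanded pose from where the row before left it, along the tool's axes as they then stand; what a row does not reach is not made up. A row lasts 1/8 s, in which the tool goes at most 62.5 mm and 10.7 degrees, less where a joint would pass 70% of its speed; a pose out of reach is approached as far as the arm can. A call is refused whole if a number of a shift passes 62.5 or a number of a turn 0.188, either way. A call with a gripper value outside its range is refused whole. The fingers move at their own pace and stop on an object; "force" is the grip in N (left out, the last holds). Time passes only in rows, so rows that do not move let the fingers close. It gives the time, the measured TCP pose, the force, the opening and the grip force at its end, in the units of the state.
- sensors.sense(): the state, without advancing time (a new reading comes with each control period).
- optics.snapshot(name): name is "scene" or "top" or "wrist"; returns the picture (480x640x3 uint8, red, green, blue); there is no depth.
- optics.get_calibration(name): a dict with "camera_matrix" (3x3 intrinsics, pixels), "dist_coeffs" ([k1, k2, p1, p2, k3] as OpenCV has them; the pictures are not rectified), "pose" (4x4, takes a point from camera to world coordinates). Camera axes: x right, y down, z forward; pixel columns grow to the right and rows downward; lengths in mm; the calibration is good to about 2 mm. A picture is of the moment at which its call begins: read the wrist's pose just before it. get_calibration takes no time and is no camera call; for the wrist camera it gives the pose at the moment of the call.
- r.hand_in(): hands the job in; it is judged then, once.
The state is a dict: "time": time; "joint_pos": joint angles; "qd": joint speeds; "joint_efforts": joint torques, N m; "tool_pos": TCP position; "tcp_rot": TCP orientation; "ft_force": force on the tool from outside, world axes, zero at the start; "wrist_torque": the same for the moment, N m; "finger_gap": finger opening in mm; "grip_force": force on a finger pad.
Only numpy, scipy, OpenCV 4.12 (cv2) and the standard library are available. Lean on these libraries where they do the work, as an engineer would, in place of code of your own. Each camera call takes 0.05 s, during which the arm holds its last target. There are 200 camera calls.

### The job

Two beech rolling-pin handles lie in the grooves of the wooden axle gauge, and the bore of one of them is too tight. Test both: push each one gently along its groove onto the steel pin as far as it will go, without forcing it. When both have been tried, leave the one that goes fully home on its pin and put the one that stops short into the grey bin, without disturbing the other things on the table.

Things in the scene. Friction and masses are not known exactly. Their poses are not given: they have to be found in the camera images.
- gauge: Wooden gauge, fixed: base 220 x 220 mm, 12 mm thick (x = -130 to 90 mm), upright back board 72 mm high, 20 mm thick along its far edge, its near face at x = 70 mm. Origin: on the table, midway between the two grooves; x along the grooves to the back board, y to the left groove, z up. Grooves at y = +65 and -65 mm. A handle in a groove has its axis 41 mm above the table
- pin_left_tip (a point): Centre of the tip of the left pin (gauge x = 20, y = 65 mm), 41 mm above the table. The pin is level steel, 17 mm in diameter, 50 mm long with a tapered tip, and points from the back board along the groove. The groove is cut in a raised strip 33 mm wide, x = -125 to 70 mm, its top 26 mm above the table, narrower than the handle
- pin_right_tip (a point): Centre of the tip of the right pin (gauge x = 20, y = -65 mm), 41 mm above the table; pin and groove are the same as the left ones
- handle_a: Plain beech rolling-pin handle, a cylinder 38 mm in diameter, 80 mm long, about 75 g, in the left groove. Origin on its axis at mid-length, x towards its open end; it may roll about x. Starts at gauge x = -60 to -35 mm with its open end to the pin, which is not yet in it; the other end is closed. Slides with under 2 N. A white bush lies loose deep in the bore
- handle_b: The second handle, in the right groove; from outside the same in every way as handle_a. Exactly one of the two, which differs from start to start, goes home; the bush in the other is too tight for the pin
- handle_a_mouth (a point): Centre of handle_a's open end, 40 mm from its origin. If this handle is the good one it meets the back board when home (handle origin at gauge x = 30 mm). If it is the tight one it stops 28 mm short of the board (origin at x = 2 mm) with 22 mm of the pin inside, and must be drawn back off the pin before it can be lifted
- handle_b_mouth (a point): Centre of handle_b's open end, 40 mm from its origin; behaves as told for handle_a
- bin: Grey open plastic box for rejects, fixed, to the left or the right of the gauge: 180 mm along its x, 150 mm along its y, 50 mm high, walls and floor 4 mm. The origin is the centre of its underside
- bowl: Purple mixing bowl, 150 mm across the rim, 70 mm high, on the other side of the gauge from the bin; leave it alone. The origin is the centre of its underside
- jar: Closed glass jam jar, 60 mm in diameter and 95 mm high, near a far corner of the gauge; leave it alone. The origin is the centre of its underside
- spoon: Steel spoon 190 mm long lying on the table near a far corner of the gauge; leave it alone. The origin is on its underside, near mid-length

How it is judged (in metres and radians):
On the way:
1. both handles have been tried: each is pushed onto a pin at least as far as the tight one will go (within 6 mm) (x of each of handle_a, handle_b in the frame of gauge above -0.004 m and z of handle_a in the frame of gauge between 0.032 and 0.05 m and (y of handle_a in the frame of gauge between 0.057 and 0.073 m or y of handle_a in the frame of gauge between -0.073 and -0.057 m) and z of handle_b in the frame of gauge between 0.032 and 0.05 m and (y of handle_b in the frame of gauge between 0.057 and 0.073 m or y of handle_b in the frame of gauge between -0.073 and -0.057 m)), for 0.2 s.
At the end, for the whole second after the job is handed in: One handle is fully home on a pin (its open end within 4 mm of the back board), the other lies inside the grey bin, below its rim; both are released and at rest (((x of handle_a in the frame of gauge above 0.026 m and z of handle_a in the frame of gauge between 0.032 and 0.05 m and (y of handle_a in the frame of gauge between 0.057 and 0.073 m or y of handle_a in the frame of gauge between -0.073 and -0.057 m) and x of handle_b in the frame of bin between -0.085 and 0.085 m and y of handle_b in the frame of bin between -0.07 and 0.07 m and z of handle_b in the frame of bin between 0 and 0.045 m) or (x of handle_b in the frame of gauge above 0.026 m and z of handle_b in the frame of gauge between 0.032 and 0.05 m and (y of handle_b in the frame of gauge between 0.057 and 0.073 m or y of handle_b in the frame of gauge between -0.073 and -0.057 m) and x of handle_a in the frame of bin between -0.085 and 0.085 m and y of handle_a in the frame of bin between -0.07 and 0.07 m and z of handle_a in the frame of bin between 0 and 0.045 m)) and linear speed of each of handle_a, handle_b below 0.02 m/s); the robot touches nothing.
It fails at once if the gauge is pressed with more than 60 N (a handle forced) (contact force between gauge and anything else above 60 N).
It fails at once if the bowl is moved by more than 30 mm (distance of bowl from where it was at the start of the episode above 0.03 m).
It fails at once if the jar is moved by more than 30 mm (distance of jar from where it was at the start of the episode above 0.03 m).
It fails at once if the spoon is moved by more than 30 mm (distance of spoon from where it was at the start of the episode above 0.03 m).
It also fails if it takes over 56 s, if anything falls off the work surface, if the arm or the gripper's body presses on something with over 40 N, if the wrist force passes 120 N, or if a joint passes its speed limit or range.

## Working session

There is one attempt and no reset: what is moved stays moved. The work goes in short steps, Python scripts to look and compute and a tool call to move; the robot and the scene stay as the last step left them, time stands still between calls to the robot, and variables do not carry over. Pictures are saved under pics/ and viewed, at most 10 in all, crops included, and the job is handed in when it is done.

Besides the shell and the picture viewer there is one more tool, called after "Emit:" as name(argument=value, ...) on one line, values as JSON. apply_moves: Moves the arm, as the interface text tells. Its arguments: {"type":"object","properties":{"targets":{"type":"array"},"force":{"type":"number"}},"required":["targets"]}

```bash
ls; mkdir -p pics
python3 - <<'E'
from bench import sensors, optics, r
import cv2
for n in ("top","scene"):
    im=optics.snapshot(n); cv2.imwrite(f"pics/{n}0.png",im[:,:,::-1])
    c=optics.get_calibration(n); print(n,c)
print(sensors.sense())
E
```

```text
pics
top {'camera_matrix': array([[506.13304182,   0.        , 330.15644296],
       [  0.        , 506.13304182, 234.27719103],
       [  0.        ,   0.        ,   1.        ]]), 'dist_coeffs': array([0.0354123, 0.       , 0.       , 0.       , 0.       ]), 'pose': array([[ 1.77771470e-02, -9.83243628e-01,  1.81427511e-01,
         4.07051837e+02],
       [-9.99839370e-01, -1.70678855e-02,  5.46996368e-03,
        -1.39270934e+01],
       [-2.28172296e-03, -1.81495609e-01, -9.83389108e-01,
         1.06773647e+03],
       [ 0.00000000e+00,  0.00000000e+00,  0.00000000e+00,
         1.00000000e+00]])}
scene {'camera_matrix': array([[572.4358691 ,   0.        , 328.42342284],
       [  0.        , 572.4358691 , 236.53415212],
       [  0.        ,   0.        ,   1.        ]]), 'dist_coeffs': array([-0.01734099,  0.        ,  0.        ,  0.        ,  0.        ]), 'pose': array([[ 8.79448714e-01,  3.21000706e-01, -3.51466223e-01,
         1.07764795e+03],
       [ 4.75777103e-01, -5.70542590e-01,  6.69415642e-01,
        -8.98848272e+02],
       [ 1.43564450e-02, -7.55936307e-01, -6.54487733e-01,
         9.39719167e+02],
       [ 0.00000000e+00,  0.00000000e+00,  0.00000000e+00,
         1.00000000e+00]])}
{'time': 0.1, 'joint_pos': array([-7.31319237e+01,  7.51271502e+00,  8.53253007e+01,  1.32838133e-03,
        8.72628254e+01, -4.89356391e+00]), 'qd': array([-0.01714944, -0.12386331, -0.15537348, -0.09238268, -0.11672125,
       -0.12551421]), 'joint_efforts': array([ 1.72886434e-03, -5.70952106e+01, -5.01942086e+01, -8.32558180e-05,
        8.09845078e-03, -1.33733042e-05]), 'tool_pos': array([ 222.31961224, -556.73049995,  230.30751585]), 'tcp_rot': array([-1.79899640e+02, -9.92416515e-03,  2.17615669e+01]), 'ft_force': array([-0.03534446, -0.06732804, -0.04151413]), 'wrist_torque': array([0.04774703, 0.02144583, 0.0843806 ]), 'grip_force': 0.0, 'finger_gap': 85.5816930443559}
```

View pics/top0.png

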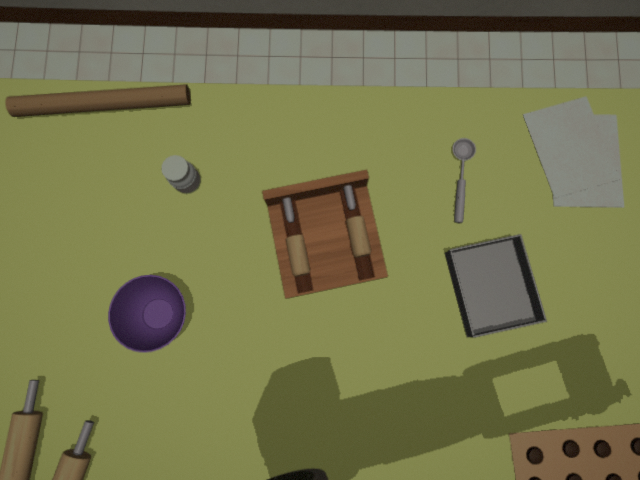

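View pics/scene0.png

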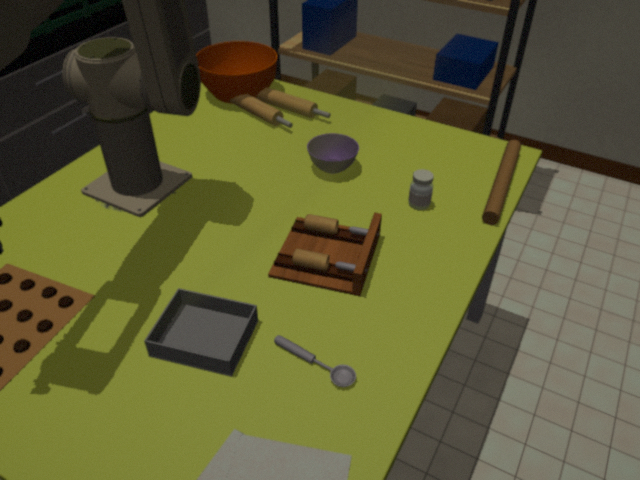

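The top view shows the gauge with its back board at about (317,188) and its front corners at about (286,297) and (386,274). The left handle is near (298,255) and the right one near (359,236). The bin is at (495,287) on the right, the bowl at (147,313), the jar at (178,170) and the spoon at (460,180).

```bash
cat > h.py <<'E'
import numpy as np, cv2
from bench import sensors, optics, r
def cast(c,px,z):
    """pixels -> world points on plane z"""
    u=cv2.undistortPoints(np.float64(px).reshape(-1,1,2),c["camera_matrix"],c["dist_coeffs"]).reshape(-1,2)
    d=np.c_[u,np.ones(len(u))]@c["pose"][:3,:3].T; o=c["pose"][:3,3]
    return o+d*((z-o[2])/d[:,2])[:,None]
def proj(c,P):
    T=np.linalg.inv(c["pose"]); rv=cv2.Rodrigues(T[:3,:3])[0]
    return cv2.projectPoints(np.float64(P).reshape(-1,1,3),rv,T[:3,3],c["camera_matrix"],c["dist_coeffs"])[0].reshape(-1,2)
def blob(mask,n=1):
    cs=sorted(cv2.findContours(mask.astype(np.uint8),cv2.RETR_EXTERNAL,cv2.CHAIN_APPROX_NONE)[0],key=cv2.contourArea)[::-1][:n]
    return cs
E
python3 - <<'E'
from h import *
im=cv2.imread("pics/top0.png"); hsv=cv2.cvtColor(im,cv2.COLOR_BGR2HSV)
for p in [(298,255),(359,236),(330,240),(300,285),(290,212),(275,300),(495,287),(486,330)]: print(p,hsv[p[1],p[0]])
big=cv2.resize(im[150:350,240:560],None,fx=2.5,fy=2.5,interpolation=cv2.INTER_CUBIC); cv2.imwrite("pics/crop0.png",big)
E
```

```text
(298, 255) [ 20 100 133]
(359, 236) [ 19 100 132]
(330, 240) [ 12 135 115]
(300, 285) [ 10 150  61]
(290, 212) [ 12  11 117]
(275, 300) [ 33 106 140]
(495, 287) [ 15  14 111]
(486, 330) [24 20 65]
```

View pics/crop0.png

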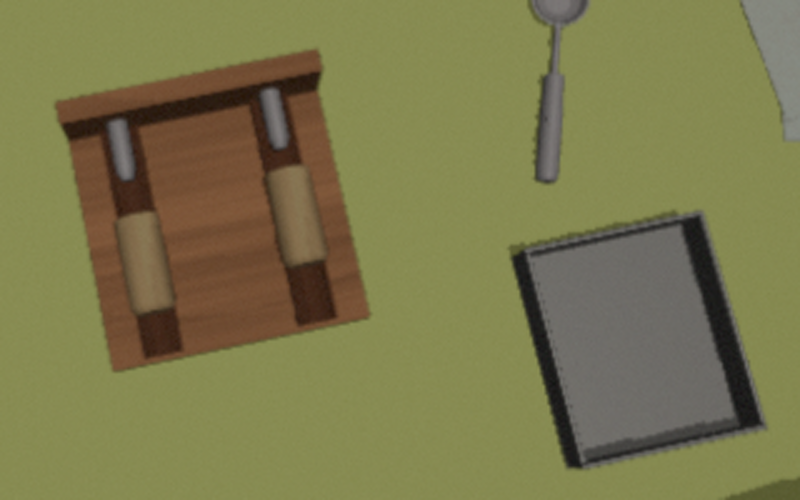

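The crop (2.5 times, offset 240,150) shows the gauge front corners at (113,371) and (369,319) and the far top edge of the board at (56,102) to (319,50). The pin tips are at (126,180) and (281,149). The bin rim corners are at (512,249), (702,212), (766,429) and (570,467).

Run:
```python
from h import *
np.set_printoptions(precision=1,suppress=True)
im=cv2.imread("pics/top0.png"); hsv=cv2.cvtColor(im,cv2.COLOR_BGR2HSV); c=optics.get_calibration("top")
f=lambda L:(np.float64(L)+.5)/2.5-.5+[240,150]
fr=cast(c,f([(113,371),(369,319)]),12); bk=cast(c,f([(56,102),(319,50)]),72); pt=cast(c,f([(126,180),(281,149)]),41)
print("front",fr[:,:2],"back",bk[:,:2],"tips",pt[:,:2])
# rigid 2D fit gauge -> world
G=np.float64([(-130,110),(-130,-110),(90,110),(90,-110),(20,65),(20,-65)]); W=np.r_[fr,bk,pt][:,:2]
g0,w0=G.mean(0),W.mean(0); U,S,Vt=np.linalg.svd((G-g0).T@(W-w0)); R=Vt.T@U.T; t=w0-R@g0
yaw=np.degrees(np.arctan2(R[1,0],R[0,0])); print("gauge",t,yaw,"res",(G@R.T+t-W))
m=cv2.inRange(hsv,(15,75,85),(26,125,200)); m[:, :240]=0;m[:,420:]=0;m[:190]=0;m[320:]=0
m=cv2.morphologyEx(m,cv2.MORPH_OPEN,np.ones((5,5)))
for k in blob(m,2):
    b=cv2.minAreaRect(k); p=cast(c,b[0],45)[0,:2]; q=cast(c,cv2.boxPoints(b),45)[:,:2]
    print("handle",b,p,"gauge",R.T@(p-t),"corners",(q-t)@R)
b=cast(c,f([(512,249),(702,212),(766,429),(570,467)]),50)[:,:2]; print("bin",b.mean(0),np.linalg.norm(np.roll(b,-1,0)-b,axis=1),np.degrees(np.arctan2(*(b[0]-b[3])[::-1])),"in gauge",R.T@(b.mean(0)-t))
for n,p,z in (("jar",(177,168),95),("bowl",(147,313),70),("spoon",(461,182),5)): 
    w=cast(c,p,z)[0,:2]; print(n,w,"gauge",R.T@(w-t))
```

```text
front [[ 465.8   83.3]
 [ 512.6 -128.9]] back [[678.8 131.5]
 [726.5 -82. ]] tips [[621.5  75.2]
 [650.1 -52.9]]
gauge [615.7   5.8] 12.576904570586306 res [[-0.9  1.6]
 [ 0.2 -1. ]
 [ 0.8  1.3]
 [ 1.1  0.1]
 [-0.4 -1.6]
 [-0.7 -0.3]]
handle ((297.382568359375, 254.1678009033203), (39.623050689697266, 17.610246658325195), 79.99201965332031) [553.3  57.9] gauge [-49.6  64.4] corners [[ -8.   81.7]
 [ -8.8  45.6]
 [-90.6  47.3]
 [-89.7  82.9]]
handle ((358.6580505371094, 235.2587127685547), (39.200008392333984, 17.091365814208984), 78.2317123413086) [594.7 -66.8] gauge [-36.3 -66.3] corners [[  4.6 -49. ]
 [  4.9 -84.4]
 [-76.8 -83.4]
 [-76.9 -48.4]]
bin [ 498.2 -338.4] [157.9 177.6 157.5 177.1] 13.385894475239823 in gauge [-189.7 -310.3]
jar [715.7 299.6] gauge [161.6 264.9]
bowl [429.7 344.1] gauge [-107.9  370.7]
spoon [ 723.3 -289.8] gauge [  40.7 -311.9]
```

Emit:
apply_moves(targets=[[0, 0, 0, 0, 0, 0.16, 1], [33, -33, 0, 0, 0, 0, 1], [33, -33, 0, 0, 0, 0, 1], [33, -33, 0, 0, 0, 0, 1], [33, -33, 0, 0, 0, 0, 1], [33, -33, 0, 0, 0, 0, 1], [33, -33, 0, 0, 0, 0, 1], [33, -33, 0, 0, 0, 0, 1], [33, -33, 0, 0, 0, 0, 1], [33, -33, 0, 0, 0, 0, 1], [33, -33, 0, 0, 0, 0, 1], [33, -33, 0, 0, 0, 0, 1], [33, -33, 0, 0, 0, 0, 1], [0, 0, 0, 0, 0, 0, 1], [0, 0, 0, 0, 0, 0, 1]], force=30)

```text
time: 1.98
tool_pos: [522.2, -84.4, 230.8]
tcp_rot: [-180.0, 0.1, 12.6]
ft_force: [0.9, -0.9, 0.1]
finger_gap: -0.0
grip_force: 0.0
```

```bash
cat >> h.py <<'E'
YAW=np.radians(12.58); GT=np.array([615.7,5.8]); GR=np.array([[np.cos(YAW),-np.sin(YAW)],[np.sin(YAW),np.cos(YAW)]])
def state():
    s=sensors.sense(); g=GR.T@(s["tool_pos"][:2]-GT); f=GR.T@s["ft_force"][:2]
    print("t %.2f gauge x %.1f y %.1f z %.1f"%(s["time"],*g,s["tool_pos"][2]),"rot",s["tcp_rot"].round(2),"F",f.round(1),s["ft_force"][2].round(1),"gap %.1f grip %.1f"%(s["finger_gap"],s["grip_force"]))
E
python3 -c "
from h import *;state()"
```

```text
t 1.98 gauge x -110.9 y -67.7 z 230.8 rot [-1.7999e+02  7.0000e-02  1.2640e+01] F [ 0.7 -1.1] 0.1 gap -0.0 grip 0.0
```

Emit:
apply_moves(targets=[[-5, -2.5, 45, 0, 0, 0, 1], [0, 0, 45, 0, 0, 0, 1], [0, 0, 45, 0, 0, 0, 1], [0, 0, 40, 0, 0, 0, 1], [0, 0, 15, 0, 0, 0, 1], [0, 0, 7, 0, 0, 0, 1], [0, 0, 0, 0, 0, 0, 1], [0, 0, 0, 0, 0, 0, 1]])

```text
time: 2.98
tool_pos: [518.5, -83.5, 36.0]
tcp_rot: [179.9, -0.1, 12.6]
ft_force: [-0.9, 0.3, -0.3]
finger_gap: -0.2
grip_force: 0.0
```

Run:
```python
from h import *
state()
for n in("scene","wrist"): cv2.imwrite(f"pics/{n}1.png",optics.snapshot(n)[:,:,::-1])
a=cv2.imread("pics/scene1.png")[180:330,200:440]; b=cv2.imread("pics/wrist1.png")
cv2.imwrite("pics/m1.png",np.hstack([cv2.resize(a,(480,300)),cv2.resize(b,(320,300))]))
```

```text
t 2.98 gauge x -114.3 y -66.0 z 36.0 rot [ 1.7993e+02 -1.4000e-01  1.2590e+01] F [-0.8  0.5] -0.3 gap -0.2 grip 0.0
```

View pics/m1.png

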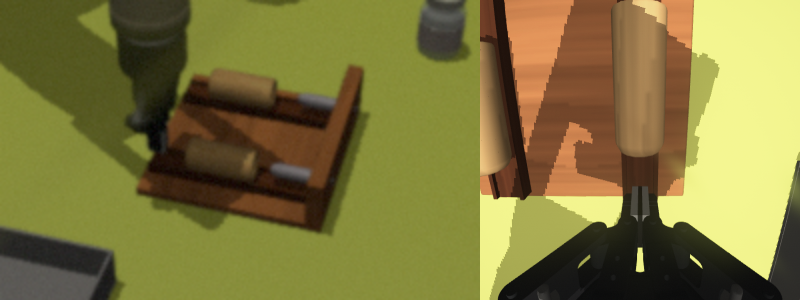

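The shut fingers stand behind the right handle and in line with it, above the groove. I'll push to just before the tight stop, then go on in small steps.

Emit:
apply_moves(targets=[[6, 0, 0, 0, 0, 0, 1], [6, 0, 0, 0, 0, 0, 1], [6, 0, 0, 0, 0, 0, 1], [4, 0, 0, 0, 0, 0, 1], [4, 0, 0, 0, 0, 0, 1], [5, 0, 0, 0, 0, 0, 1], [5, 0, 0, 0, 0, 0, 1], [5, 0, 0, 0, 0, 0, 1], [5, 0, 0, 0, 0, 0, 1], [5, 0, 0, 0, 0, 0, 1], [4, 0, 0, 0, 0, 0, 1], [3, 0, 0, 0, 0, 0, 1], [0, 0, 0, 0, 0, 0, 1]])

```text
time: 4.7
tool_pos: [574.1, -70.4, 34.4]
tcp_rot: [180.0, -0.0, 12.6]
ft_force: [-0.3, 0.4, -0.8]
finger_gap: -0.1
grip_force: 0.0
```

Emit:
apply_moves(targets=[[2, 0, 0, 0, 0, 0, 1], [1, 0, 0, 0, 0, 0, 1], [0, 0, 0, 0, 0, 0, 1]])

```text
time: 5.08
tool_pos: [576.8, -69.8, 34.3]
tcp_rot: [180.0, -0.0, 12.6]
ft_force: [-0.2, 0.3, -0.4]
finger_gap: 0.1
grip_force: 0.0
```

Emit:
apply_moves(targets=[[1, 0, 0, 0, 0, 0, 1], [1, 0, 0, 0, 0, 0, 1], [0, 0, 0, 0, 0, 0, 1]])

```text
time: 5.45
tool_pos: [578.8, -69.3, 34.3]
tcp_rot: [180.0, -0.0, 12.6]
ft_force: [-0.2, -0.3, 0.3]
finger_gap: 0.2
grip_force: 0.0
```

```bash
python3 -c "
from h import *;state()"
```

```text
t 5.45 gauge x -52.4 y -65.3 z 34.3 rot [ 1.80e+02 -1.00e-02  1.26e+01] F [-0.2 -0.2] 0.3 gap 0.2 grip 0.0
```

Emit:
apply_moves(targets=[[1, 0, 0, 0, 0, 0, 1], [1, 0, 0, 0, 0, 0, 1], [0, 0, 0, 0, 0, 0, 1]])

```text
time: 5.82
tool_pos: [580.8, -68.9, 34.3]
tcp_rot: [-180.0, -0.0, 12.6]
ft_force: [-0.0, -0.7, 0.3]
finger_gap: -0.3
grip_force: 0.0
```

Emit:
apply_moves(targets=[[1, 0, 0, 0, 0, 0, 1], [1, 0, 0, 0, 0, 0, 1], [0, 0, 0, 0, 0, 0, 1]])

```text
time: 6.2
tool_pos: [582.7, -68.4, 34.3]
tcp_rot: [180.0, -0.0, 12.6]
ft_force: [-0.0, -0.7, 0.2]
finger_gap: -0.2
grip_force: 0.0
```

Run:
```python
from h import *
state()
cv2.imwrite("pics/scene2.png",optics.snapshot("scene")[:,:,::-1]);cv2.imwrite("pics/wrist2.png",optics.snapshot("wrist")[:,:,::-1])
a=cv2.imread("pics/scene2.png")[180:330,200:440]; b=cv2.imread("pics/wrist2.png")
cv2.imwrite("pics/m2.png",np.hstack([cv2.resize(a,(480,300)),cv2.resize(b,(320,300))]))
```

```text
t 6.20 gauge x -48.4 y -65.3 z 34.3 rot [ 1.80e+02 -1.00e-02  1.26e+01] F [-0.2 -0.7] 0.2 gap -0.2 grip 0.0
```

View pics/m2.png

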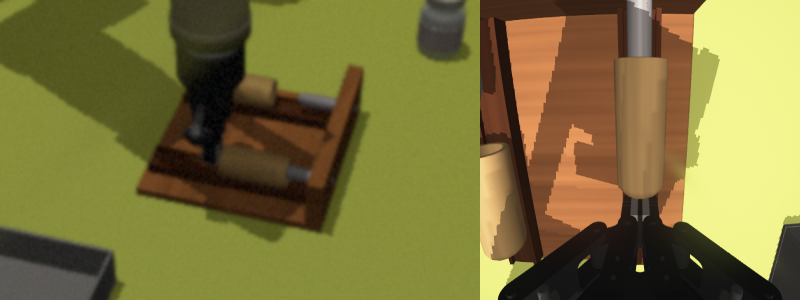

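The handle's mouth is on the pin, with about 30 mm of pin still showing and no force yet. I'll continue.

Emit:
apply_moves(targets=[[1, 0, 0, 0, 0, 0, 1], [1, 0, 0, 0, 0, 0, 1], [0, 0, 0, 0, 0, 0, 1]])

```text
time: 6.68
tool_pos: [584.4, -68.1, 34.3]
tcp_rot: [-180.0, 0.0, 12.6]
ft_force: [-1.8, -0.2, 1.7]
finger_gap: 0.1
grip_force: 1.1
```

Emit:
apply_moves(targets=[[1, 0, 0, 0, 0, 0, 1], [1, 0, 0, 0, 0, 0, 1], [0, 0, 0, 0, 0, 0, 1]])

```text
time: 7.05
tool_pos: [584.6, -68.0, 34.3]
tcp_rot: [-180.0, 0.2, 12.6]
ft_force: [-13.8, -2.6, 9.6]
finger_gap: -0.2
grip_force: 6.5
```

Emit:
apply_moves(targets=[[1, 0, 0, 0, 0, 0, 1], [1, 0, 0, 0, 0, 0, 1], [0, 0, 0, 0, 0, 0, 1]])

```text
time: 7.42
tool_pos: [584.7, -68.0, 34.2]
tcp_rot: [-179.9, 0.5, 12.6]
ft_force: [-23.3, -4.2, 18.0]
finger_gap: 0.1
grip_force: 11.7
```

```bash
python3 -c "
from h import *;state()"
```

```text
t 7.42 gauge x -46.3 y -65.3 z 34.2 rot [-179.95    0.47   12.59] F [-23.7   1. ] 18.0 gap 0.1 grip 11.7
```

The right handle (b) stops with 28 mm of pin showing and 23 N of force, so it is the tight one. Next, the left one.

Emit:
apply_moves(targets=[[-10, 0, 0, 0, 0, 0, 1], [-20, 0, -10, 0, 0, 0, 1], [-20, 0, -25, 0, 0, 0, 1], [-15, -30, -25, 0, 0, 0, 1], [-5, -40, 0, 0, 0, 0, 1], [-5, -40, 0, 0, 0, 0, 1], [-5, -20, 0, 0, 0, 0, 1], [0, 0, 25, 0, 0, 0, 1], [0, 0, 25, 0, 0, 0, 1], [0, 0, 10, 0, 0, 0, 1], [0, 0, 0, 0, 0, 0, 1], [0, 0, 0, 0, 0, 0, 1]])

```text
time: 8.93
tool_pos: [482.9, 42.1, 35.3]
tcp_rot: [180.0, -0.1, 12.6]
ft_force: [0.6, -0.8, 0.5]
finger_gap: -0.1
grip_force: 0.0
```

```bash
python3 -c "
from h import *;state()"
```

```text
t 8.93 gauge x -121.7 y 64.3 z 35.3 rot [ 1.7998e+02 -9.0000e-02  1.2580e+01] F [ 0.4 -0.9] 0.5 gap -0.1 grip 0.0
```

Emit:
apply_moves(targets=[[6, 0, 0, 0, 0, 0, 1], [6, 0, 0, 0, 0, 0, 1], [4, 0, 0, 0, 0, 0, 1], [4, 0, 0, 0, 0, 0, 1], [5, 0, 0, 0, 0, 0, 1], [5, 0, 0, 0, 0, 0, 1], [5, 0, 0, 0, 0, 0, 1], [5, 0, 0, 0, 0, 0, 1], [5, 0, 0, 0, 0, 0, 1], [5, 0, 0, 0, 0, 0, 1], [5, 0, 0, 0, 0, 0, 1], [5, 0, 0, 0, 0, 0, 1], [5, 0, 0, 0, 0, 0, 1], [5, 0, 0, 0, 0, 0, 1], [0, 0, 0, 0, 0, 0, 1]])

```text
time: 10.8
tool_pos: [550.8, 57.6, 34.4]
tcp_rot: [180.0, -0.0, 12.6]
ft_force: [-0.8, 0.4, 0.8]
finger_gap: -0.2
grip_force: 0.0
```

Emit:
apply_moves(targets=[[2, 0, 0, 0, 0, 0, 1], [1, 0, 0, 0, 0, 0, 1], [1, 0, 0, 0, 0, 0, 1], [0, 0, 0, 0, 0, 0, 1]])

```text
time: 11.3
tool_pos: [554.3, 58.4, 34.3]
tcp_rot: [-180.0, -0.0, 12.6]
ft_force: [0.1, -0.0, 0.8]
finger_gap: -0.0
grip_force: 0.0
```

Emit:
apply_moves(targets=[[1, 0, 0, 0, 0, 0, 1], [1, 0, 0, 0, 0, 0, 1], [1, 0, 0, 0, 0, 0, 1], [0, 0, 0, 0, 0, 0, 1]])

```text
time: 11.8
tool_pos: [557.3, 59.1, 34.3]
tcp_rot: [180.0, -0.0, 12.6]
ft_force: [-0.3, -0.2, 1.0]
finger_gap: 0.0
grip_force: 0.0
```

Emit:
apply_moves(targets=[[1, 0, 0, 0, 0, 0, 1], [1, 0, 0, 0, 0, 0, 1], [1, 0, 0, 0, 0, 0, 1], [0, 0, 0, 0, 0, 0, 1]])

```text
time: 12.3
tool_pos: [560.2, 59.7, 34.3]
tcp_rot: [180.0, -0.0, 12.6]
ft_force: [-0.3, 1.1, 0.8]
finger_gap: -0.4
grip_force: 0.0
```

```bash
python3 -c "
from h import *;state()"
```

```text
t 12.30 gauge x -42.4 y 64.7 z 34.3 rot [ 1.800e+02 -1.000e-02  1.259e+01] F [-0.1  1.2] 0.8 gap -0.4 grip 0.0
```

Emit:
apply_moves(targets=[[3, 0, 0, 0, 0, 0, 1], [3, 0, 0, 0, 0, 0, 1], [3, 0, 0, 0, 0, 0, 1], [3, 0, 0, 0, 0, 0, 1], [0, 0, 0, 0, 0, 0, 1]])

```text
time: 12.92
tool_pos: [572.2, 62.4, 34.4]
tcp_rot: [180.0, -0.0, 12.6]
ft_force: [0.4, -0.8, -0.2]
finger_gap: 0.3
grip_force: 0.0
```

Emit:
apply_moves(targets=[[3, 0, 0, 0, 0, 0, 1], [3, 0, 0, 0, 0, 0, 1], [2, 0, 0, 0, 0, 0, 1], [1, 0, 0, 0, 0, 0, 1], [0, 0, 0, 0, 0, 0, 1]])

```text
time: 13.55
tool_pos: [580.7, 64.3, 34.3]
tcp_rot: [-180.0, -0.0, 12.6]
ft_force: [0.9, -0.8, -0.2]
finger_gap: 0.1
grip_force: 0.0
```

Emit:
apply_moves(targets=[[1, 0, 0, 0, 0, 0, 1], [1, 0, 0, 0, 0, 0, 1], [0, 0, 0, 0, 0, 0, 1]])

```text
time: 13.92
tool_pos: [582.4, 64.7, 34.3]
tcp_rot: [180.0, 0.0, 12.6]
ft_force: [-1.8, -0.1, 2.0]
finger_gap: -0.2
grip_force: 0.8
```

```bash
python3 -c "
from h import *;state()"
```

```text
t 13.93 gauge x -19.6 y 64.7 z 34.3 rot [1.80e+02 2.00e-02 1.26e+01] F [-1.7  0.3] 2.0 gap -0.2 grip 0.8
```

Emit:
apply_moves(targets=[[1, 0, 0, 0, 0, 0, 1], [0, 0, 0, 0, 0, 0, 1]])

```text
time: 14.18
tool_pos: [582.4, 64.7, 34.2]
tcp_rot: [-180.0, 0.1, 12.6]
ft_force: [-8.5, -1.2, 4.7]
finger_gap: -0.0
grip_force: 3.8
```

Emit:
apply_moves(targets=[[1, 0, 0, 0, 0, 0, 1], [0, 0, 0, 0, 0, 0, 1]])

```text
time: 14.42
tool_pos: [582.5, 64.7, 34.2]
tcp_rot: [-180.0, 0.3, 12.6]
ft_force: [-13.2, -2.9, 9.9]
finger_gap: -0.3
grip_force: 6.7
```

```bash
python3 -c "
from h import *;state()"
```

```text
t 14.43 gauge x -19.6 y 64.7 z 34.2 rot [-179.99    0.26   12.6 ] F [-13.5   0. ] 9.9 gap -0.3 grip 6.7
```

Home. Now I'll retreat and move over handle b with the gripper open.

Emit:
apply_moves(targets=[[-8, 0, 0, 0, 0, 0, 1], [-20, 0, -15, 0, 0, 0, 1], [0, 0, -40, 0, 0, 0, 0.5], [0, 10, -40, 0, 0, 0, 0], [10, 40, 0, 0, 0, 0, 0], [20, 40, 0, 0, 0, 0, 0], [17, 40, 0, 0, 0, 0, 0], [0, 0, 0, 0, 0, 0, 0], [0, 0, 0, 0, 0, 0, 0]])

```text
time: 15.55
tool_pos: [631.1, -57.4, 128.9]
tcp_rot: [-180.0, 0.0, 12.6]
ft_force: [0.2, 0.7, -0.4]
finger_gap: 85.3
grip_force: 0.0
```

Run:
```python
from h import *
state()
n="scene";cv2.imwrite(f"pics/{n}3.png",optics.snapshot(n)[:,:,::-1])
c=optics.get_calibration("wrist");cv2.imwrite("pics/wrist3.png",optics.snapshot("wrist")[:,:,::-1])
a=cv2.imread("pics/scene3.png")[180:330,200:440]; b=cv2.imread("pics/wrist3.png")
cv2.imwrite("pics/m3.png",np.hstack([cv2.resize(a,(400,300)),cv2.resize(b,(400,300))]))
```

```text
t 15.55 gauge x 1.2 y -65.0 z 128.9 rot [-1.7997e+02  2.0000e-02  1.2570e+01] F [0.4 0.7] -0.4 gap 85.3 grip 0.0
```

View pics/m3.png

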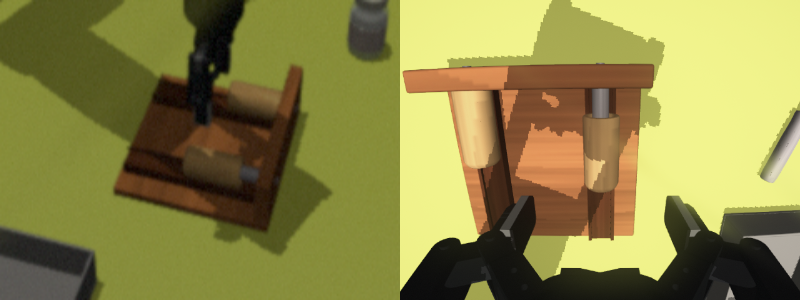

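The left handle is against the back board, and the right one has its pin still showing. I'll descend and grip.

Emit:
apply_moves(targets=[[-4, 0, 30, 0, 0, 0, 0], [0, 0, 30, 0, 0, 0, 0], [0, 0, 25, 0, 0, 0, 0], [0, 0, 15, 0, 0, 0, 0], [0, 0, 8, 0, 0, 0, 0], [0, 0, 0, 0, 0, 0, 0], [0, 0, 0, 0, 0, 0, 1], [0, 0, 0, 0, 0, 0, 1], [0, 0, 0, 0, 0, 0, 1], [0, 0, 0, 0, 0, 0, 1], [0, 0, 0, 0, 0, 0, 1], [0, 0, 0, 0, 0, 0, 1]], force=40)

```text
time: 17.15
tool_pos: [628.0, -58.6, 22.1]
tcp_rot: [180.0, -0.1, 12.6]
ft_force: [-2.3, -0.9, 5.6]
finger_gap: 35.8
grip_force: 40.8
```

```bash
python3 -c "
from h import *;state()"
```

```text
t 17.15 gauge x -2.0 y -65.5 z 22.1 rot [ 1.7997e+02 -6.0000e-02  1.2590e+01] F [-2.5 -0.4] 5.6 gap 35.8 grip 40.8
```

Emit:
apply_moves(targets=[[0, 0, 0, 0, 0, 0, 0.3], [0, 0, 0, 0, 0, 0, 0.3], [0, 0, 5, 0, 0, 0, 0.3], [0, 0, 0, 0, 0, 0, 0.3], [0, 0, 0, 0, 0, 0, 1], [0, 0, 0, 0, 0, 0, 1], [0, 0, 0, 0, 0, 0, 1], [0, 0, 0, 0, 0, 0, 1], [0, 0, 0, 0, 0, 0, 1]], force=40)

```text
time: 18.27
tool_pos: [627.4, -58.5, 16.3]
tcp_rot: [180.0, 0.0, 12.6]
ft_force: [-0.1, -0.1, 0.5]
finger_gap: 36.1
grip_force: 40.3
```

```bash
python3 -c "
from h import *;state()"
```

```text
t 18.27 gauge x -2.5 y -65.3 z 16.3 rot [180.     0.    12.59] F [-0.1 -0.1] 0.5 gap 36.1 grip 40.3
```

Emit:
apply_moves(targets=[[-4, 0, 0, 0, 0, 0, 1], [-6, 0, 0, 0, 0, 0, 1], [-8, 0, 0, 0, 0, 0, 1], [-8, 0, 0, 0, 0, 0, 1], [-8, 0, 0, 0, 0, 0, 1], [-6, 0, 0, 0, 0, 0, 1], [0, 0, 0, 0, 0, 0, 1], [0, 0, -10, 0, 0, 0, 1], [0, 0, -30, 0, 0, 0, 1], [0, 0, -30, 0, 0, 0, 1], [0, 0, -30, 0, 0, 0, 1], [0, 0, 0, 0, 0, 0, 1]])

```text
time: 19.77
tool_pos: [591.1, -67.6, 120.3]
tcp_rot: [179.8, -0.4, 12.6]
ft_force: [0.9, -0.2, -0.4]
finger_gap: 36.1
grip_force: 40.2
```

```bash
python3 -c "
from h import *;state()"
```

```text
t 19.77 gauge x -40.0 y -66.3 z 120.3 rot [179.84  -0.35  12.6 ] F [ 0.8 -0.4] -0.4 gap 36.1 grip 40.2
```

Handle b is lifted. Next I'll move over the bin (TCP to about gauge x -194, y -310).

Emit:
apply_moves(targets=[[-12, 20, 0, 0, 0, 0, 1], [-20, 32, 0, 0, 0, 0, 1], [-20, 32, 0, 0, 0, 0, 1], [-20, 32, 0, 0, 0, 0, 1], [-20, 32, 0, 0, 0, 0, 1], [-20, 32, 0, 0, 0, 0, 1], [-20, 32, 0, 0, 0, 0, 1], [-12, 20, 0, 0, 0, 0, 1], [-10, 12, 0, 0, 0, 0, 1], [0, 0, 0, 0, 0, 0, 1], [0, 0, 0, 0, 0, 0, 1]])

```text
time: 21.15
tool_pos: [491.7, -337.9, 116.1]
tcp_rot: [-180.0, -0.0, 12.6]
ft_force: [0.9, 0.5, -0.4]
finger_gap: 35.5
grip_force: 40.2
```

Run:
```python
from h import *
state()
cv2.imwrite("pics/w4.png",optics.snapshot("top")[150:390,240:560,::-1])
im=cv2.imread("pics/w4.png"); w=cv2.cvtColor(optics.snapshot("wrist"),cv2.COLOR_RGB2BGR)
cv2.imwrite("pics/m4.png",np.hstack([cv2.resize(im,(400,300)),cv2.resize(w,(400,300))]))
```

```text
t 21.15 gauge x -195.9 y -308.5 z 116.1 rot [-1.7997e+02 -1.0000e-02  1.2630e+01] F [1.  0.3] -0.4 gap 35.5 grip 40.2
```

View pics/m4.png

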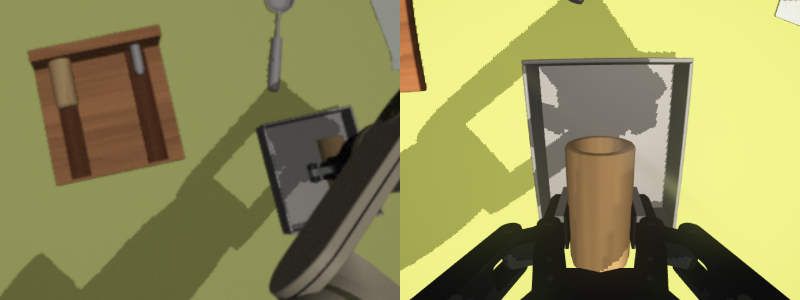

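The handle is centred over the bin, and the left handle is home at the board. I'll lower and release.

Emit:
apply_moves(targets=[[0, 0, 25, 0, 0, 0, 1], [0, 0, 30, 0, 0, 0, 1], [0, 0, 25, 0, 0, 0, 1], [0, 0, 15, 0, 0, 0, 1], [0, 0, 10, 0, 0, 0, 1], [0, 0, 0, 0, 0, 0, 1], [0, 0, 0, 0, 0, 0, 1], [0, 0, 0, 0, 0, 0, 0.3], [0, 0, 0, 0, 0, 0, 0.2], [0, 0, 0, 0, 0, 0, 0.1], [0, 0, 0, 0, 0, 0, 0.1], [0, 0, -10, 0, 0, 0, 0.1], [0, 0, -30, 0, 0, 0, 0.1], [0, 0, -40, 0, 0, 0, 0.1], [0, 0, -50, 0, 0, 0, 0.1], [-10, 0, -50, 0, 0, 0, 0.1], [-50, 0, 0, 0, 0, 0, 0.1], [-50, 0, 0, 0, 0, 0, 0.1], [0, 0, 0, 0, 0, 0, 0.1], [0, 0, 0, 0, 0, 0, 0.1]])

```text
time: 23.75
tool_pos: [384.3, -363.1, 192.2]
tcp_rot: [179.9, -0.1, 12.5]
ft_force: [0.5, 0.3, -0.1]
finger_gap: 76.8
grip_force: 0.0
```

Run:
```python
from h import *
state()
cv2.imwrite("pics/w5.png",optics.snapshot("top")[150:390,240:560,::-1])
im=cv2.imread("pics/w5.png"); w=cv2.cvtColor(optics.snapshot("wrist"),cv2.COLOR_RGB2BGR)
cv2.imwrite("pics/m5.png",np.hstack([cv2.resize(im,(400,300)),cv2.resize(w,(400,300))]))
```

```text
t 23.75 gauge x -306.2 y -309.6 z 192.2 rot [ 1.7994e+02 -6.0000e-02  1.2550e+01] F [0.6 0.2] -0.1 gap 76.8 grip 0.0
```

View pics/m5.png

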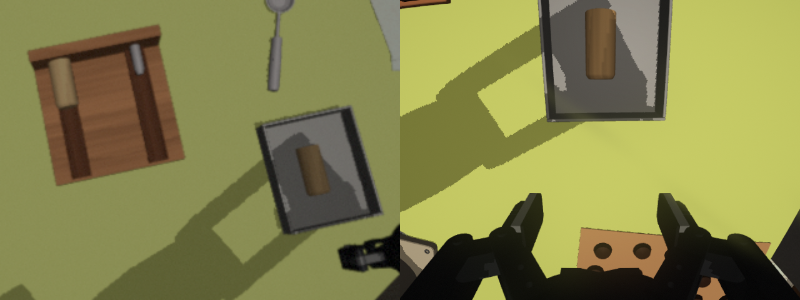

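Handle b lies in the bin and handle a is at the board. I'll do a quick numeric check of the home position before handing in.

Run:
```python
from h import *
im=cv2.imread("pics/w5.png"); hsv=cv2.cvtColor(im,cv2.COLOR_BGR2HSV); c=optics.get_calibration("top")
m=cv2.inRange(hsv,(15,75,85),(26,125,200)); m[:,100:]=0; m[120:]=0; m[:20]=0; m=cv2.morphologyEx(m,cv2.MORPH_OPEN,np.ones((5,5)))
b=cv2.minAreaRect(blob(m)[0]); q=cast(c,cv2.boxPoints(b)+[240,150],45)[:,:2]; print(b,(q-GT)@GR)
x=optics.snapshot("top").astype(int); y=optics.snapshot("top"); print("moving px",(abs(x-y)[180:390,240:560].max(2)>40).sum())
```

```text
((49.835994720458984, 65.34800720214844), (38.728702545166016, 17.62021827697754), 79.69515228271484) [[74.89396314 82.17090176]
 [74.30552851 45.54828998]
 [-7.92429176 46.81087791]
 [-7.24148057 82.9323501 ]]
moving px 0
```

```bash
python3 -c "
from bench import r
print(r.hand_in())"
```

```text
the job is handed in; nothing more can be done
None
```

I tested both handles and handed the job in; handle_a (left) went fully home and stays on its pin, and handle_b (right) stopped 28 mm short and now lies in the grey bin.

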